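# Pack the tap kit and the door kit

### The job

Make up two repair kits from the stock between the two trays. Tap kit, in the tray with three compartments: the tap head in the compartment next to the tray's wire handle, the squat jar in the middle one and the brass pipe coupling in the one farthest from the handle; door kit, in the tray with two compartments: the padlock in the compartment next to the wire handle and the tall jar in the other. Stand every part upright on the floor of its compartment, set the glass jars down gently and never tip them over, and leave the hammer, spirit level and ladle where they lie.

Things in the scene. Friction and masses are not known exactly. Their poses are not given: they have to be found in the camera images.
- tray_three: fixed aluminium tray, three equal compartments in a row along x; 220 x 84 mm outside, 16 mm high; walls and floor 4 mm; each compartment 68 (x) by 76 mm (y) inside. Origin: centre of underside, z up. Dark wire handle, 44 mm wide, stands 17 mm out of the +x end. Compartment centres at y = 0, x = +72 mm (by the handle), x = 0 (middle), x = -72 mm (farthest). Any yaw, left or right.
- tray_two: fixed aluminium tray, two equal compartments in a row along x; 148 x 84 mm outside, 16 mm high; walls and floor 4 mm; each compartment 68 (x) by 76 mm (y) inside. Origin: centre of underside, z up. Dark wire handle, 44 mm wide, stands 17 mm out of the +x end. Compartment centres at y = 0, x = +36 mm (by the handle), x = -36 mm (the other). Any yaw, left or right.
- tall_jar: loose narrow glass jar of screws, standing, with a steel twist cap; a cylinder 38 mm in diameter and 72 mm high, the cap (same diameter) being the top 14 mm; about 0.14 kg. Origin: centre of its underside, z up.
- squat_jar: loose wide, low glass jar of screws, standing, with a steel twist cap; a cylinder 50 mm in diameter and 40 mm high, the cap (same diameter) being the top 13 mm; about 0.13 kg. Origin: centre of its underside, z up.
- coupling: loose brass pipe coupling, standing on end: a plain tube 30 mm outside diameter, 22 mm bore, 48 mm high, with a hexagonal band (34 mm across corners) from 17 to 31 mm height; about 0.12 kg. Origin: centre of its underside, z up; grip the round part at the top.
- tap_head: loose tap head, standing: brass foot 34 mm in diameter that narrows to a spindle of 14 mm, with a steel T bar on top, 46 mm long (along its x axis), 12 mm wide (y) and 12 mm high, from 36 to 48 mm height; about 0.13 kg. Origin: centre of its underside, z up.
- padlock: loose brass padlock standing upright, its body 42 mm (x) by 24 mm (y) by 34 mm high, a round steel shackle (7 mm bar, 33 mm wide along x) above it up to 62 mm height; about 0.18 kg. Origin: centre of its underside, z up.
- hammer: bystander: loose steel claw hammer with black grip lying flat, 313 mm long along its x axis with the head at +x, head 117 mm across, 26 mm high. Origin: on the counter under the handle, 190 mm from the grip's end.
- spirit_level: bystander: loose orange spirit level standing on its edge, 300 mm (x) by 24 mm by 50 mm high. Origin: centre of its underside.
- ladle: bystander: loose aluminium ladle lying at the far left of the work, bowl 80 mm in diameter and 30 mm high, handle to -x, 290 mm long in all, at most 37 mm high. Origin: under the centre of the bowl.
Mind the look-alikes: they are no part of the job. What is shaped like the padlock but green or purple is not meant.

How it is judged (in metres and radians):
At the end, for the whole second after the job is handed in: Each part stands upright (within 0.15 rad), at rest, on the floor of the compartment the goal names for it: underside less than 9 mm above the tray's underside (floor at 4 mm), centre within 33 mm along the row and 37 mm across it of the compartment's centre (x of tap_head in the frame of tray_three between 0.039 and 0.105 m and y of tap_head in the frame of tray_three between -0.037 and 0.037 m and z of each of tap_head, squat_jar, coupling in the frame of tray_three below 0.009 m and angle between each of tap_head, squat_jar, coupling, padlock, tall_jar's own z axis and vertical below 0.15 rad and linear speed of each of tap_head, squat_jar, coupling, padlock, tall_jar below 0.02 m/s and angular speed of each of tap_head, squat_jar, coupling, padlock, tall_jar below 0.3 rad/s and x of squat_jar in the frame of tray_three between -0.033 and 0.033 m and y of squat_jar in the frame of tray_three between -0.037 and 0.037 m and x of coupling in the frame of tray_three between -0.105 and -0.039 m and y of coupling in the frame of tray_three between -0.037 and 0.037 m and x of padlock in the frame of tray_two between 0.003 and 0.069 m and y of padlock in the frame of tray_two between -0.037 and 0.037 m and z of each of padlock, tall_jar in the frame of tray_two below 0.009 m and x of tall_jar in the frame of tray_two between -0.069 and -0.003 m and y of tall_jar in the frame of tray_two between -0.037 and 0.037 m); the robot touches nothing.
It fails at once if the hammer is shifted by more than 30 mm (distance of hammer from where it was at the start of the episode above 0.03 m).
It fails at once if the spirit level is shifted by more than 30 mm (distance of spirit_level from where it was at the start of the episode above 0.03 m).
It fails at once if the ladle is shifted by more than 30 mm (distance of ladle from where it was at the start of the episode above 0.03 m).
It fails at once if a glass jar is tipped over (leans more than 45 degrees) (angle between any of tall_jar, squat_jar's own z axis and vertical above 0.785 rad).
It fails at once if a glass jar is dropped into a tray (arrives at its floor faster than 0.5 m/s, as after a fall of 13 mm) ((horizontal distance between tall_jar and tray_three below 0.12 m and z of tall_jar in the frame of tray_three below 0.025 m and linear speed of tall_jar above 0.5 m/s) or (horizontal distance between tall_jar and tray_two below 0.12 m and z of tall_jar in the frame of tray_two below 0.025 m and linear speed of tall_jar above 0.5 m/s) or (horizontal distance between squat_jar and tray_three below 0.12 m and z of squat_jar in the frame of tray_three below 0.025 m and linear speed of squat_jar above 0.5 m/s) or (horizontal distance between squat_jar and tray_two below 0.12 m and z of squat_jar in the frame of tray_two below 0.025 m and linear speed of squat_jar above 0.5 m/s)).
It also fails if it takes over 125 s, if anything falls off the work surface, if the arm or the gripper's body presses on something with over 40 N, if the wrist force passes 120 N, or if a joint passes its speed limit or range.

### The arm

A 7-joint arm with a two-finger parallel gripper is mounted at the origin on the work surface. World frame = base frame: x ahead of the robot, y to its left, z up, the work surface at z = 0. Lengths are in m, angles in degrees, forces in N, time in s.
With the tool pointing down it reaches from about 0.425 to 0.875 m from the base axis. Payload 4.7 kg.
Tool frame: the origin (TCP) lies midway between the tips of the shut fingers; the grasp point (between the pads) lies 19 mm behind it; z points along the fingers, y is the line along which they close (so a half turn about z gives the same grasp; the last joint's range is limited). The gripper opens to 87 mm and grips with 3 to 60 N. Pads are 19 mm wide; open, the fingers measure 117 mm over their backs; the gripper's body (75 mm by 190 mm) begins 51 mm behind the grasp point.
Start: joints at [75.693, 18.392, -4.016, 83.108, 1.295, 78.541, -3.26], TCP at [0.169, -0.628, 0.223] pointing down, gripper open.
Joint ranges: [-163.93, 163.93], [-17.29, 119.83], [-79.2, 71.16], [3.27, 140.29], [-89.18, 269.18], [5.43, 117.66], [-154.24, 154.24]. Speed limits (degrees/s): [147.25, 147.25, 180, 180, 180, 180, 180].

### API

Orientations are given as [roll, pitch, yaw] about the fixed x, y, z axes, in that order (R = Rz(yaw) Ry(pitch) Rx(roll)).
In Python, from cell import env gives the robot as it stands.
- The arm moves only by the tool step_arm, never from a script. Its argument "moves" is a list of rows, each an object with "dp": the shift along the tool's x, y, z in mm, a list of three; "dr": the turn, a rotation vector about the tool's x, y, z in rad, a list of three; "fingers": the closure, from 0 (fully open) to 1 (shut). In form: [{"dp": [dx, dy, dz], "dr": [ax, ay, az], "fingers": fingers}, ...]. A call has exactly 5 rows; each row shifts and turns the commanded pose from where the row before left it, along the tool's axes as they then stand; what a row does not reach is not made up. A row lasts 1/8 s, in which the tool goes at most 62.5 mm and 10.7 degrees, less where a joint would pass 70% of its speed; a pose out of reach is approached as far as the arm can. A call with a gripper value outside its range is refused whole. The fingers move at their own pace and stop on an object; "squeeze" is the grip in N (left out, the last holds). Time passes only in rows, so rows that do not move let the fingers close, or fill a call up. It gives the time, the measured TCP pose, the force, the opening and the grip force at its end, in the units of the state.
- env.get_obs(): the state, without advancing time (a new reading comes with each control period).
- env.read_camera(name): name is "scene" or "top" or "wrist"; returns the picture (420x560x3 uint8, red, green, blue); there is no depth.
- env.camera_model(name): a dict with "fx", "fy", "cx", "cy" (pixels), "R" (3x3) and "t" (3): a world point X has camera coordinates R X + t. Camera axes: x right, y down, z forward; pixel columns grow to the right and rows downward; lengths in m; the calibration is good to about 2 mm. A picture is of the moment at which its call begins: read the wrist's pose just before it. camera_model takes no time and is no camera call; for the wrist camera it gives the pose at the moment of the call.
- env.sign_off(): hands the job in; it is judged then, once.
The state is a dict: "time_s": time; "qpos": joint angles; "joint_velocities": joint speeds; "effort": joint torques, N m; "tool_pos": TCP position; "tool_rot": TCP orientation; "force": force on the tool from outside, world axes, zero at the start; "wrist_torque": the same for the moment, N m; "grip_width": finger opening in m; "grasp_force": force on a finger pad.
Only numpy, scipy, OpenCV 4.12 (cv2) and the standard library are available. Lean on these libraries where they do the work, as an engineer would, in place of code of your own. Each camera call takes 0.05 s, during which the arm holds its last target. There are 200 camera calls.

## Working session

There is one attempt and no reset: what is moved stays moved. The work goes in short steps, Python scripts to look and compute and a tool call to move; the robot and the scene stay as the last step left them, time stands still between calls to the robot, and variables do not carry over. Pictures are saved under pics/ and viewed, at most 16 in all, crops included, and the job is handed in when it is done.

Besides the shell and the picture viewer there is one more tool, called after "Request:" as a command line: name --argument value ..., lists and objects as JSON in quotes. step_arm: Moves the arm, as the interface text tells. Its arguments: {"type":"object","properties":{"moves":{"type":"array","items":{"type":"object","properties":{"dp":{"type":"array","items":{"type":"number"}},"dr":{"type":"array","items":{"type":"number"}},"fingers":{"type":"number"}}}},"squeeze":{"type":"number"}},"required":["moves"]}

```bash
mkdir -p pics; ls; python3 - <<'E'
from cell import env
import cv2,numpy as np
for n in("top","scene"):
    im=env.read_camera(n); cv2.imwrite(f"pics/{n}0.png",im[:,:,::-1]); m=env.camera_model(n); print(n,{k:np.round(v,3).tolist() for k,v in m.items()})
o=env.get_obs();print(o)
E
```

```text
pics
top {'fx': 488.569, 'fy': 488.569, 'cx': 276.418, 'cy': 214.044, 'R': [[0.008, -1.0, 0.004], [-0.976, -0.009, -0.218], [0.218, -0.003, -0.976]], 't': [0.076, 0.582, 1.26]}
scene {'fx': 451.685, 'fy': 451.685, 'cx': 281.699, 'cy': 211.871, 'R': [[0.786, 0.618, -0.008], [0.421, -0.545, -0.725], [-0.453, 0.567, -0.688]], 't': [-0.511, -0.162, 1.428]}
{'time_s': 0.1, 'qpos': array([75.69444936, 18.43571148, -4.01568383, 83.16751404,  1.29652592,
       78.54249139, -3.25816177]), 'joint_velocities': array([-0.08049365, -0.15064688,  0.0298069 , -0.14626349,  0.07995926,
       -0.01820738,  0.0160226 ]), 'effort': array([-8.09826579e-04, -4.92571199e+01, -4.05682744e-01, -3.13401175e+01,
       -6.42431667e-02,  3.95095150e-02,  8.78225228e-05]), 'tool_pos': array([ 0.16928789, -0.62704741,  0.22156423]), 'tool_rot': array([-1.79899603e+02,  6.96207889e-03,  1.51174298e+01]), 'force': array([0.79900801, 0.09040948, 0.6078591 ]), 'wrist_torque': array([-0.00907135, -0.05301231,  0.02709276]), 'grasp_force': 0.0, 'grip_width': 0.08691228213584605}
```

View pics/top0.png

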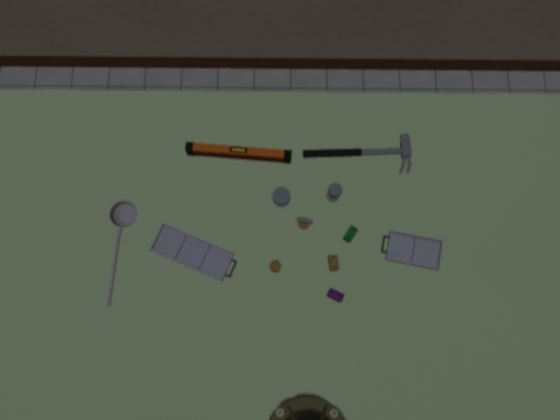

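View pics/scene0.png

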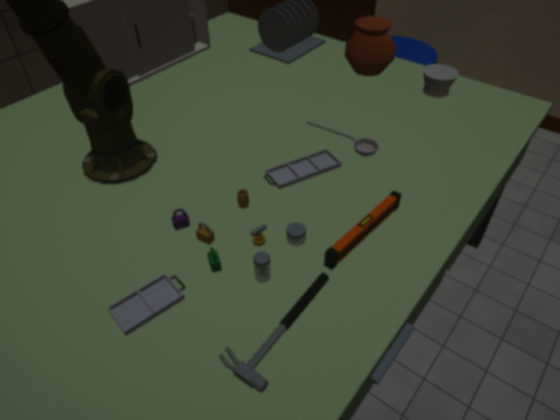

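The top view shows the three-compartment tray at about (193,252) with its handle at (231,268). The two-compartment tray is at (413,250), handle at (385,244). The parts are squat jar (282,197), tall jar (335,190), tap head (304,222), coupling (276,266), padlock (334,263) and the green and purple decoys.

```bash
cat > h.py <<'E'
import cv2,numpy as np
from cell import env
def ray(m,u,v,z):
    R=np.array(m["R"]);t=np.array(m["t"]);c=-R.T@t
    d=R.T@np.array([(u-m["cx"])/m["fx"],(v-m["cy"])/m["fy"],1.]);return c+d*(z-c[2])/d[2]
def proj(m,X):
    p=np.array(m["R"])@np.array(X)+np.array(m["t"]);return np.array([m["fx"]*p[0]/p[2]+m["cx"],m["fy"]*p[1]/p[2]+m["cy"]])
def fgmask(im,thr=22):
    lab=cv2.cvtColor(cv2.cvtColor(im,cv2.COLOR_RGB2BGR),cv2.COLOR_BGR2LAB).astype(float)
    bg=np.median(lab[150:380,60:500].reshape(-1,3),axis=0)
    d=np.abs(lab-bg);return ((d[...,1]+d[...,2])>thr).astype(np.uint8)*255
E
python3 - <<'E'
from h import *
im=env.read_camera("top");m=env.camera_model("top")
k=fgmask(im,12)
k[:120]=0;k[380:]=0
n,l,s,c=cv2.connectedComponentsWithStats(k)
for i in range(1,n):
    if s[i,4]>15:
        cn,_=cv2.findContours((l==i).astype(np.uint8),0,2)
        r=cv2.minAreaRect(cn[0]); p=ray(m,*c[i],0.02)
        print(s[i].tolist(),c[i].round(1),np.round(p,3),np.median(im[l==i],0), [np.round(x,1) for x in r])
x=cv2.resize(im[120:320,80:470],None,fx=2,fy=2,interpolation=cv2.INTER_CUBIC)
x=np.clip(x.astype(float)*1.9,0,255).astype(np.uint8)
cv2.imwrite("pics/top1.png",x[:,:,::-1]); 
E
```

```text
[304, 134, 107, 38, 743] [369.5 151.5] [ 0.779 -0.186  0.02 ] [64. 68. 68.] [array([357. , 152.5]), array([ 37., 106.]), np.float64(90.0)]
[186, 142, 105, 20, 1236] [238.1 151.6] [0.775 0.193 0.02 ] [83. 50. 19.] [array([237.9, 151.7]), array([104.6,  12.4]), np.float64(4.6)]
[329, 183, 13, 15, 152] [334.6 190.1] [ 0.662 -0.083  0.02 ] [67. 72. 77.] [array([335., 190.]), array([14., 12.]), np.float64(90.0)]
[273, 187, 17, 18, 238] [281.  195.8] [0.644 0.068 0.02 ] [67. 73. 77.] [array([281. , 195.5]), array([16., 17.]), np.float64(0.0)]
[107, 201, 30, 105, 807] [120.3 227.8] [0.548 0.515 0.02 ] [85. 86. 88.] [array([121.6, 253.1]), array([ 27.1, 104.5]), np.float64(1.3)]
[297, 217, 15, 12, 100] [303.4 222.2] [0.569 0.005 0.02 ] [70.5 66.5 60. ] [array([303.2, 223.1]), array([14.6,  9.7]), np.float64(14.0)]
[150, 223, 84, 58, 2409] [191.8 251.4] [0.484 0.313 0.02 ] [86. 89. 99.] [array([192.1, 251.5]), array([80.1, 30.7]), np.float64(23.2)]
[344, 226, 13, 15, 107] [350.3 233.2] [ 0.539 -0.125  0.02 ] [25. 68. 33.] [array([350.3, 233.2]), array([ 7.5, 13.9]), np.float64(33.7)]
[386, 230, 57, 40, 1641] [414.  249.6] [ 0.494 -0.3    0.02 ] [86. 89. 98.] [array([414. , 249.5]), array([56.2, 30.2]), np.float64(11.0)]
[329, 255, 10, 15, 97] [332.8 262.9] [ 0.455 -0.075  0.02 ] [77. 65. 37.] [array([333.5, 262. ]), array([14.,  9.]), np.float64(90.0)]
[270, 261, 11, 10, 85] [274.9 265.5] [0.447 0.084 0.02 ] [78. 65. 35.] [array([275. , 265.5]), array([ 9., 10.]), np.float64(90.0)]
[327, 288, 18, 14, 158] [335.1 294.7] [ 0.369 -0.079  0.02 ] [57. 31. 66.] [array([335.1, 294.8]), array([16.1,  9.4]), np.float64(26.6)]
```

View pics/top1.png

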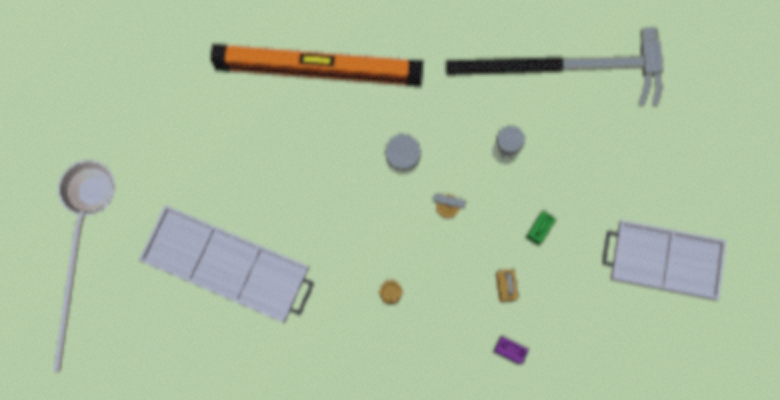

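The brightened view confirms the layout: padlock at crop (508,286) with its shackle, tap bar running (434,198)–(465,204), and the tray handles facing each other. Next I'll do the planning helper.

```bash
cat >> h.py <<'E'
from scipy.spatial.transform import Rotation as Ro
def plan(target,yaw,n,start=None,syaw=None):
    """rows (dp mm, drz rad) tool pointing down; drz positive about tool z (down) = yaw decreasing"""
    o=env.get_obs();p=np.array(o["tool_pos"] if start is None else start);y=o["tool_rot"][2] if syaw is None else syaw
    dy=(yaw-y+90)%180-90
    if abs(yaw-y)<175: dy=yaw-y
    d=(np.array(target)-p)/n*1000
    for i in range(n):
        a=np.radians(y+dy*i/n)
        print([int(round(d@[np.cos(a),np.sin(a),0])),int(round(d@[np.sin(a),-np.cos(a),0])),int(round(-d[2]))],round(-np.radians(dy/n),3))
E
python3 - <<'E'
from h import *
m=env.camera_model("wrist");R=np.array(m["R"]);c=-R.T@m["t"];o=env.get_obs()
T=Ro.from_euler("xyz",o["tool_rot"],degrees=True).as_matrix()
print("cam in tool",T.T@(c-o["tool_pos"]),"axes",(T.T@R.T).round(2),m["fx"])
plan([0.44,-0.03,0.38],15.1,15)
E
```

```text
cam in tool [ 0.07062999 -0.00026545 -0.16292377] axes [[ 0.   -0.97 -0.26]
 [ 1.    0.   -0.  ]
 [ 0.   -0.26  0.97]] 355.4449411840633
[28, -34, -11] 0.0
[28, -34, -11] 0.0
[28, -34, -11] 0.0
[28, -34, -11] 0.0
[28, -34, -11] 0.0
[28, -34, -11] 0.0
[28, -34, -11] 0.0
[28, -34, -11] 0.0
[28, -34, -11] 0.0
[28, -34, -11] 0.0
[28, -34, -11] 0.0
[28, -34, -11] 0.0
[28, -34, -11] 0.0
[28, -34, -11] 0.0
[28, -34, -11] 0.0
```

Request:
step_arm --moves '[{"dp":[33,-32,-11],"dr":[0,0,0],"fingers":0},{"dp":[33,-32,-11],"dr":[0,0,0],"fingers":0},{"dp":[33,-32,-11],"dr":[0,0,0],"fingers":0},{"dp":[33,-32,-11],"dr":[0,0,0],"fingers":0},{"dp":[33,-32,-11],"dr":[0,0,0],"fingers":0}]' --squeeze 15

```text
time_s: 0.78
tool_pos: [0.2876, -0.4285, 0.2777]
tool_rot: [-180.0, 0.0, 15.1]
force: [1.0, -0.5, 0.3]
grip_width: 0.0872
grasp_force: 0.0
```

Request:
step_arm --moves '[{"dp":[33,-32,-11],"dr":[0,0,0],"fingers":0},{"dp":[33,-32,-11],"dr":[0,0,0],"fingers":0},{"dp":[33,-32,-11],"dr":[0,0,0],"fingers":0},{"dp":[33,-32,-11],"dr":[0,0,0],"fingers":0},{"dp":[33,-32,-11],"dr":[0,0,0],"fingers":0}]'

```text
time_s: 1.4
tool_pos: [0.405, -0.2311, 0.3328]
tool_rot: [180.0, 0.0, 15.1]
force: [0.1, -0.6, -0.2]
grip_width: 0.0869
grasp_force: 0.0
```

Request:
step_arm --moves '[{"dp":[33,-32,-11],"dr":[0,0,0],"fingers":0},{"dp":[33,-32,-11],"dr":[0,0,0],"fingers":0},{"dp":[33,-32,-11],"dr":[0,0,0],"fingers":0},{"dp":[33,-32,-11],"dr":[0,0,0],"fingers":0},{"dp":[0,0,0],"dr":[0,0,0],"fingers":0}]'

```text
time_s: 2.02
tool_pos: [0.5, -0.07, 0.3772]
tool_rot: [-179.9, -0.1, 15.6]
force: [-0.1, 0.3, -0.0]
grip_width: 0.0871
grasp_force: 0.0
```

```bash
python3 - <<'E'
from h import *
m=env.camera_model("wrist");im=env.read_camera("wrist");o=env.get_obs();print(o["tool_pos"],o["tool_rot"],np.abs(o["joint_velocities"]).max(),o["qpos"].round())
np.save("w1.npy",im);import pickle;pickle.dump(m,open("w1.pkl","wb"))
cv2.imwrite("pics/w1.png",np.clip(im[:,:,::-1]*1.7,0,255).astype(np.uint8))
E
```

```text
[ 0.49908726 -0.07280033  0.37659473] [-1.79995276e+02 -6.39659773e-03  1.53488214e+01] 3.0752103160587323 [ 43.   0. -38.  87.   0.  93. -69.]
```

View pics/w1.png

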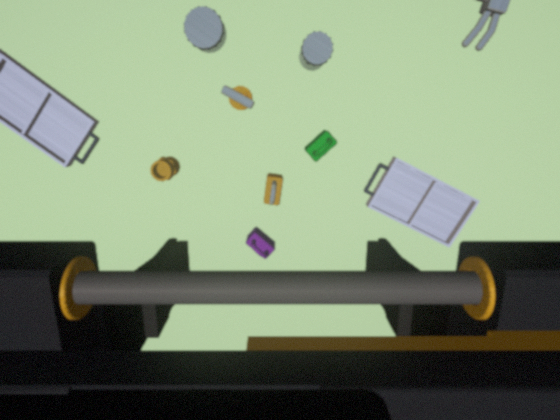

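The wrist view shows the squat jar cap at (204,28), tall jar cap (317,46), tap bar (222,90)–(254,103), coupling top (163,169), padlock (273,189), and the two-tray (422,200) with its handle at (376,180).

```bash
python3 - <<'E'
from h import *
import pickle
m=pickle.load(open("w1.pkl","rb"));im=np.load("w1.npy");mt=env.camera_model("top");it=env.read_camera("top")
def comp(im,box,sel,name,m,z):
    x0,y0,x1,y1=box;s=im[y0:y1,x0:x1].astype(int)
    sat=s.max(2)-s.min(2);brass=(s[...,0]-s[...,2]>18)&(s[...,0]>s[...,1]);lab=cv2.cvtColor(s.astype(np.uint8),cv2.COLOR_RGB2LAB).astype(int)
    bg=np.median(cv2.cvtColor(im[:230],cv2.COLOR_RGB2LAB).reshape(-1,3),0)
    fg=(np.abs(lab-bg)[...,1:].sum(2)>10); grey=fg&(sat<16)
    k={"brass":brass,"grey":grey,"fg":fg}[sel].astype(np.uint8)
    n,l,st,c=cv2.connectedComponentsWithStats(k);i=1+st[1:,4].argmax();k=(l==i).astype(np.uint8)
    cn,_=cv2.findContours(k,0,2);cn=max(cn,key=cv2.contourArea)+[x0,y0]
    r=cv2.minAreaRect(cn);e=cv2.minEnclosingCircle(cn)
    bp=cv2.boxPoints(r);L=np.array([ray(m,*q,z)[:2] for q in bp]);ed=[L[1]-L[0],L[2]-L[1]];lens=[np.hypot(*q) for q in ed];q=ed[int(np.argmax(lens))]
    print(name,sel,"c",(c[i]+[x0,y0]).round(1),"xy",ray(m,*(c[i]+[x0,y0]),z)[:2].round(4),"rect",ray(m,*r[0],z)[:2].round(4),np.round(lens,3),"ang",round(np.degrees(np.arctan2(q[1],q[0]))%180,1),"circ",np.round(e[0],1),round(e[1],1),ray(m,*e[0],z)[:2].round(4))
W=[((175,0,235,60),"grey","squat",.04),((290,20,345,80),"grey","tall",.072),((215,78,262,115),"grey","tapbar",.048),((215,78,262,115),"brass","tapfoot",.005),((145,150,186,188),"brass","coup",.048),((255,165,295,212),"grey","shackle",.062),((255,165,295,212),"brass","padbody",.034)]
for b,s,n,z in W: comp(im,b,s,n,m,z)
T=[((262,180,300,215),"fg","squat",.04),((322,176,348,206),"fg","tall",.072),((290,210,318,235),"grey","tapbar",.048),((264,255,287,278),"brass","coup",.048),((322,248,345,278),"brass","padbody",.034)]
print("top")
for b,s,n,z in T: comp(it,b,s,n,mt,z)
comp(it,(140,215,240,290),"grey","tray3",mt,.016);comp(it,(375,220,450,280),"grey","tray2",mt,.016)
comp(im,(385,140,490,250),"grey","tray2w",m,.016)
print("coup by eye",ray(m,163,169,.048),"handles",ray(mt,231,268,.01),ray(mt,385,244,.01), "tray2 handle w",ray(m,376,180,.01))
a=np.clip(cv2.resize(im[0:215,130:345],None,fx=2.7,fy=2.7,interpolation=cv2.INTER_CUBIC)*1.7,0,255).astype(np.uint8);cv2.imwrite("pics/w1c.png",a[:,:,::-1])
E
```

```text
squat grey c [203.7  27.9] xy [0.6426 0.0687] rect [0.6422 0.0688] [0.049 0.052] ang 39.7 circ [205.   27.5] 22.6 [0.6435 0.0671]
tall grey c [316.4  48.5] xy [ 0.6522 -0.0766] rect [ 0.6523 -0.0771] [0.04  0.037] ang 4.3 circ [315.  49.] 18.6 [ 0.6513 -0.075 ]
tapbar grey c [237.1  96.5] xy [0.5721 0.0059] rect [0.5721 0.0059] [0.011 0.044] ang 77.5 circ [237.5  96. ] 17.1 [0.5729 0.0056]
tapfoot brass c [243.2  91.2] xy [0.582  0.0043] rect [0.5828 0.0043] [0.011 0.029] ang 77.4 circ [242.  93.] 10.3 [0.579  0.0053]
coup brass c [163.9 168.5] xy [0.4514 0.0812] rect [0.4514 0.0811] [0.036 0.032] ang 105.6 circ [163.9 168.3] 14.1 [0.4517 0.0813]
shackle grey c [272.6 192.8] xy [ 0.4619 -0.0733] rect [ 0.4621 -0.0733] [0.03  0.005] ang 7.4 circ [272.  192.5] 10.7 [ 0.462  -0.0725]
padbody brass c [273.  188.3] xy [ 0.4622 -0.0734] rect [ 0.4612 -0.0737] [0.044 0.023] ang 7.7 circ [272.6 189.3] 15.7 [ 0.4607 -0.0733]
top
squat fg c [281.  195.9] xy [0.6387 0.0687] rect [0.6386 0.0687] [0.048 0.048] ang 136.5 circ [280.8 196. ] 9.1 [0.6387 0.0693]
tall fg c [336.8 195.4] xy [ 0.6331 -0
[... 382 characters left out ...]
262.6] xy [ 0.4548 -0.073 ] rect [ 0.4549 -0.0736] [0.027 0.041] ang 178.9 circ [333.1 262.3] 8.3 [ 0.4556 -0.0739]
tray3 grey c [192.  251.5] xy [0.4842 0.3131] rect [0.4822 0.3081] [0.085 0.239] ang 67.3 circ [192.8 253.3] 43.3 [0.4792 0.3108]
tray2 grey c [431.4 252.7] xy [ 0.4866 -0.3486] rect [ 0.4864 -0.3475] [0.088 0.056] ang 169.8 circ [431.  252.5] 18.3 [ 0.4871 -0.3475]
tray2w grey c [425.8 201.8] xy [ 0.5007 -0.3036] rect [ 0.4982 -0.2991] [0.084 0.157] ang 79.3 circ [425.9 198.7] 53.1 [ 0.5054 -0.302 ]
coup by eye [0.45037504 0.08230239 0.048     ] handles [0.440324   0.20484312 0.01      ] [ 0.51078558 -0.22242833  0.01      ] tray2 handle w [ 0.51149426 -0.22127228  0.01      ]
```

View pics/w1c.png

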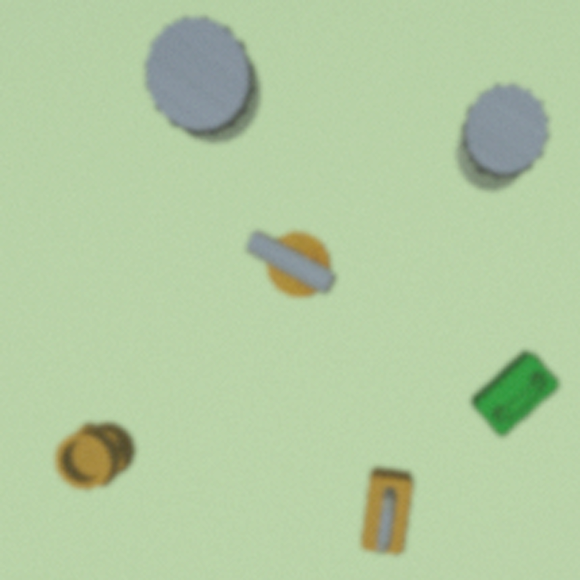

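The enlarged view confirms the cap centres, the coupling's top ring at wrist pixel (163,169), and the padlock with its shackle along its long axis. I'll start with the padlock.

Request:
step_arm --moves '[{"dp":[-7.4,-1.4,53],"dr":[0,0,0.027],"fingers":0},{"dp":[-7.4,-1.4,53],"dr":[0,0,0.027],"fingers":0},{"dp":[-7.4,-1.4,53],"dr":[0,0,0.027],"fingers":0},{"dp":[-7.4,-1.4,53],"dr":[0,0,0.027],"fingers":0},{"dp":[-7.4,-1.4,53],"dr":[0,0,0.027],"fingers":0}]' --squeeze 20

```text
time_s: 2.75
tool_pos: [0.4597, -0.0775, 0.1097]
tool_rot: [179.9, 0.0, 7.1]
force: [-0.7, -0.0, -0.1]
grip_width: 0.0871
grasp_force: 0.0
```

Request:
step_arm --moves '[{"dp":[0,0,0],"dr":[0,0,0],"fingers":0},{"dp":[0,0,0],"dr":[0,0,0],"fingers":0},{"dp":[0,0,0],"dr":[0,0,0],"fingers":0},{"dp":[0,0,0],"dr":[0,0,0],"fingers":0},{"dp":[0,0,0],"dr":[0,0,0],"fingers":0}]'

```text
time_s: 3.38
tool_pos: [0.4617, -0.0755, 0.1123]
tool_rot: [180.0, -0.1, 7.4]
force: [0.1, 0.6, -1.0]
grip_width: 0.0867
grasp_force: 0.0
```

Request:
step_arm --moves '[{"dp":[0,-1.5,31],"dr":[0,0,0],"fingers":0},{"dp":[0,0,31],"dr":[0,0,0],"fingers":0},{"dp":[0,0,31],"dr":[0,0,0],"fingers":0},{"dp":[0,0,0],"dr":[0,0,0],"fingers":0},{"dp":[0,0,0],"dr":[0,0,0],"fingers":0.9}]'

```text
time_s: 4.0
tool_pos: [0.4617, -0.074, 0.0196]
tool_rot: [180.0, -0.1, 7.4]
force: [0.5, 0.1, 0.1]
grip_width: 0.0825
grasp_force: 0.0
```

Request:
step_arm --moves '[{"dp":[0,0,0],"dr":[0,0,0],"fingers":0.9},{"dp":[0,0,0],"dr":[0,0,0],"fingers":0.9},{"dp":[0,0,0],"dr":[0,0,0],"fingers":0.9},{"dp":[0,0,0],"dr":[0,0,0],"fingers":0.9},{"dp":[0,0,0],"dr":[0,0,0],"fingers":0.9}]'

```text
time_s: 4.62
tool_pos: [0.4608, -0.074, 0.0185]
tool_rot: [180.0, 0.0, 7.4]
force: [0.4, -0.1, -0.3]
grip_width: 0.035
grasp_force: 0.0
```

Request:
step_arm --moves '[{"dp":[0,0,0],"dr":[0,0,0],"fingers":0.9},{"dp":[0,0,0],"dr":[0,0,0],"fingers":0.9},{"dp":[0,0,0],"dr":[0,0,0],"fingers":0.9},{"dp":[0,0,-20],"dr":[0,0,0],"fingers":0.9},{"dp":[0,0,-50],"dr":[0,0,0],"fingers":0.9}]'

```text
time_s: 5.25
tool_pos: [0.4582, -0.0734, 0.0869]
tool_rot: [-179.8, 0.3, 7.4]
force: [1.5, -0.6, -1.7]
grip_width: 0.0241
grasp_force: 20.0
```

```bash
python3 - <<'E'
from h import *
o=env.get_obs();print(o["tool_pos"],o["tool_rot"],o["grip_width"],o["grasp_force"])
plan([.5035,-.2686,.095],79.5,9)
E
```

```text
[ 0.45817891 -0.07338475  0.08693733] [-179.81088003    0.32695507    7.39479032] 0.02412509454414592 19.997444450855255
[2, 22, -1] -0.14
[-1, 22, -1] -0.14
[-4, 22, -1] -0.14
[-7, 21, -1] -0.14
[-10, 20, -1] -0.14
[-13, 18, -1] -0.14
[-15, 16, -1] -0.14
[-17, 14, -1] -0.14
[-19, 12, -1] -0.14
```

Padlock held (24.1 mm).

Request:
step_arm --moves '[{"dp":[2,22,-1],"dr":[0,0,-0.14],"fingers":0.9},{"dp":[-1,22,-1],"dr":[0,0,-0.14],"fingers":0.9},{"dp":[-4,22,-1],"dr":[0,0,-0.14],"fingers":0.9},{"dp":[-7,21,-1],"dr":[0,0,-0.14],"fingers":0.9},{"dp":[-10,20,-1],"dr":[0,0,-0.14],"fingers":0.9}]'

```text
time_s: 5.88
tool_pos: [0.4852, -0.1826, 0.093]
tool_rot: [-179.9, 0.0, 47.8]
force: [0.2, 0.1, -0.4]
grip_width: 0.0237
grasp_force: 20.0
```

Request:
step_arm --moves '[{"dp":[-13,18,-1],"dr":[0,0,-0.14],"fingers":0.9},{"dp":[-15,16,-1],"dr":[0,0,-0.14],"fingers":0.9},{"dp":[-17,14,-1],"dr":[0,0,-0.14],"fingers":0.9},{"dp":[-19,12,-1],"dr":[0,0,-0.14],"fingers":0.9},{"dp":[0,0,0],"dr":[0,0,0],"fingers":0.9}]'

```text
time_s: 6.5
tool_pos: [0.5045, -0.2703, 0.0968]
tool_rot: [-180.0, -0.0, 79.3]
force: [0.2, 0.5, -1.1]
grip_width: 0.0237
grasp_force: 20.0
```

```bash
python3 - <<'E'
from h import *
im=env.read_camera("wrist");m=env.camera_model("wrist")
o=env.get_obs();print(o["tool_pos"],o["tool_rot"],o["grip_width"],o["grasp_force"])
for X in([.5035,-.2686,.004],[.4905,-.3394,.004]): print(proj(m,X))
cv2.imwrite("pics/w2.png",np.clip(im[:,:,::-1]*1.7,0,255).astype(np.uint8))
plan([.5035,-.2686,.025],79.5,3)
E
```

```text
[ 0.50451319 -0.26849571  0.09683933] [-1.79928315e+02 -7.31885794e-02  7.93610895e+01] 0.024048712887291653 19.996688067913055
[275.74056771 209.67729285]
[276.19502406 296.53878582]
[0, 0, 24] -0.001
[0, 0, 24] -0.001
[0, 0, 24] -0.001
```

View pics/w2.png

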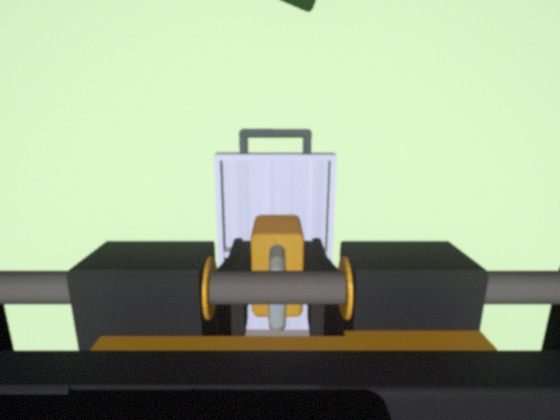

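The wrist view shows the tray squarely aligned, with side walls at columns 217 and 333, end rim at row 154 and handle at row 133. The padlock hangs centred at column 277.

Request:
step_arm --moves '[{"dp":[0,0,25],"dr":[0,0,0],"fingers":0.9},{"dp":[0,0,25],"dr":[0,0,0],"fingers":0.9},{"dp":[0,0,17],"dr":[0,0,0],"fingers":0.9},{"dp":[0,0,6],"dr":[0,0,0],"fingers":0.9},{"dp":[0,0,0],"dr":[0,0,0],"fingers":0.9}]'

```text
time_s: 7.18
tool_pos: [0.5052, -0.2682, 0.0246]
tool_rot: [-180.0, -0.0, 79.6]
force: [-0.1, -0.5, -1.0]
grip_width: 0.0241
grasp_force: 20.0
```

Request:
step_arm --moves '[{"dp":[0,0,0],"dr":[0,0,0],"fingers":0.5},{"dp":[0,0,0],"dr":[0,0,0],"fingers":0.5},{"dp":[0,0,0],"dr":[0,0,0],"fingers":0.5},{"dp":[0,0,-20],"dr":[0,0,0],"fingers":0.5},{"dp":[0,0,-50],"dr":[0,0,0],"fingers":0.5}]'

```text
time_s: 7.8
tool_pos: [0.5035, -0.2678, 0.0944]
tool_rot: [-179.8, -0.1, 79.6]
force: [-0.2, -0.4, 1.1]
grip_width: 0.0433
grasp_force: 0.0
```

```bash
python3 - <<'E'
from h import *
im=env.read_camera("wrist");m=env.camera_model("wrist")
o=env.get_obs();print(o["tool_pos"],o["tool_rot"],o["grip_width"],o["force"])
print("rim",proj(m,(.5105,-.2313,.016)))
cv2.imwrite("pics/w3.png",np.clip(im[:,:,::-1]*1.7,0,255).astype(np.uint8))
plan([.653,-.0775,.125],35,8,[.5045,-.2700,.115],79.4)
E
```

```text
[ 0.50873121 -0.26975399  0.10298726] [179.51964202   0.19103617  79.60834661] 0.04352654790030816 [ 3.22186376 -1.32541194  3.83650395]
rim [268.41735833 158.70573729]
[27, 14, -1] 0.097
[28, 11, -1] 0.097
[29, 8, -1] 0.097
[30, 5, -1] 0.097
[30, 3, -1] 0.097
[30, 0, -1] 0.097
[30, -3, -1] 0.097
[30, -6, -1] 0.097
```

View pics/w3.png

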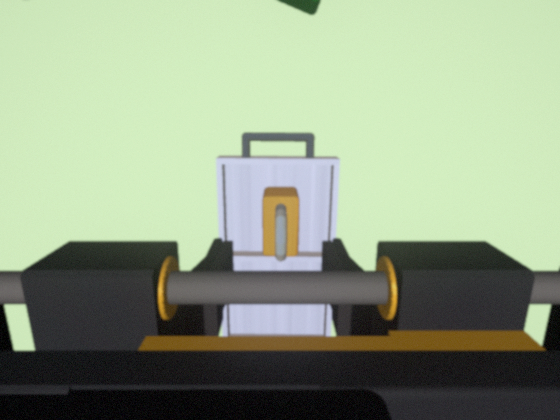

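The padlock stands in the compartment by the handle: body at rows 190–255, partition at row 253 and rim at 157, predicted 159. Tall jar next.

Request:
step_arm --moves '[{"dp":[20,10,-10],"dr":[0,0,0],"fingers":0},{"dp":[43,22,-10],"dr":[0,0,0],"fingers":0},{"dp":[43,23,-5],"dr":[0,0,0],"fingers":0},{"dp":[43,22,0],"dr":[0,0,0],"fingers":0},{"dp":[43,23,0],"dr":[0,0,0],"fingers":0}]'

```text
time_s: 8.48
tool_pos: [0.6396, -0.0969, 0.1214]
tool_rot: [179.9, 0.0, 79.5]
force: [0.0, 0.3, 0.0]
grip_width: 0.0833
grasp_force: 0.0
```

Request:
step_arm --moves '[{"dp":[23,12,0],"dr":[0,0,0],"fingers":0},{"dp":[0,0,0],"dr":[0,0,0],"fingers":0},{"dp":[0,0,0],"dr":[0,0,0],"fingers":0},{"dp":[0,0,0],"dr":[0,0,0],"fingers":0},{"dp":[0,0,0],"dr":[0,0,0],"fingers":0}]'

```text
time_s: 9.1
tool_pos: [0.6538, -0.0789, 0.1197]
tool_rot: [180.0, 0.0, 79.5]
force: [-0.0, 0.4, 0.3]
grip_width: 0.0871
grasp_force: 0.0
```

```bash
python3 - <<'E'
from h import *
im=env.read_camera("wrist");m=env.camera_model("wrist")
o=env.get_obs();print(o["tool_pos"],o["tool_rot"],o["grip_width"],o["force"])
print("jar",proj(m,(.653,-.0775,.072)))
plan([.653,-.0775,.037],79.4,3)
cv2.imwrite("pics/w4.png",np.clip(im[:,:,::-1]*1.7,0,255).astype(np.uint8))
E
```

```text
[ 0.65382697 -0.07858383  0.1196811 ] [1.79995604e+02 3.61117730e-02 7.94825946e+01] 0.0870890618248294 [0.0811435  0.28483992 0.11937855]
jar [275.25006366 226.99096024]
[0, 0, 28] 0.0
[0, 0, 28] 0.0
[0, 0, 28] 0.0
```

View pics/w4.png

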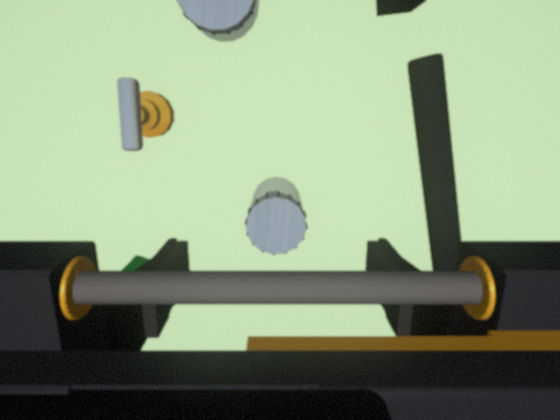

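The jar cap sits at (276,224), predicted (275,227), and is centred between the fingers. The hammer handle at column 435 is clear.

Request:
step_arm --moves '[{"dp":[2,0,28],"dr":[0,0,0],"fingers":0},{"dp":[0,0,28],"dr":[0,0,0],"fingers":0},{"dp":[0,0,26],"dr":[0,0,0],"fingers":0},{"dp":[0,0,0],"dr":[0,0,0],"fingers":0.4},{"dp":[0,0,0],"dr":[0,0,0],"fingers":0.7}]'

```text
time_s: 9.78
tool_pos: [0.6552, -0.0755, 0.0386]
tool_rot: [179.9, -0.0, 79.6]
force: [-0.2, 0.5, -0.2]
grip_width: 0.0743
grasp_force: 0.0
```

Request:
step_arm --moves '[{"dp":[0,0,0],"dr":[0,0,0],"fingers":0.7},{"dp":[0,0,0],"dr":[0,0,0],"fingers":0.7},{"dp":[0,0,0],"dr":[0,0,0],"fingers":0.7},{"dp":[0,0,0],"dr":[0,0,0],"fingers":0.7},{"dp":[0,0,0],"dr":[0,0,0],"fingers":0.7}]'

```text
time_s: 10.4
tool_pos: [0.6545, -0.0754, 0.0377]
tool_rot: [-180.0, 0.0, 79.6]
force: [-0.5, -0.2, 2.0]
grip_width: 0.0374
grasp_force: 20.0
```

Request:
step_arm --moves '[{"dp":[0,0,0],"dr":[0,0,0],"fingers":0.7},{"dp":[0,0,-10],"dr":[0,0,0],"fingers":0.7},{"dp":[0,0,-30],"dr":[0,0,0],"fingers":0.7},{"dp":[0,0,-40],"dr":[0,0,0],"fingers":0.7},{"dp":[0,0,0],"dr":[0,0,0],"fingers":0.7}]'

```text
time_s: 11.02
tool_pos: [0.6571, -0.0751, 0.1216]
tool_rot: [179.6, -0.0, 79.6]
force: [0.2, -0.3, -2.3]
grip_width: 0.0376
grasp_force: 20.0
```

```bash
python3 - <<'E'
from h import *
o=env.get_obs();print(o["tool_pos"],o["tool_rot"],o["grip_width"],o["grasp_force"])
plan([.4905,-.3394,.150],79.5,7)
E
```

```text
[ 0.65714439 -0.07511785  0.12157823] [ 1.79593030e+02 -2.82039040e-02  7.95745305e+01] 0.037562041380176436 19.983453661188832
[-41, -17, -4] 0.0
[-41, -17, -4] 0.0
[-41, -17, -4] 0.0
[-41, -17, -4] 0.0
[-41, -17, -4] 0.0
[-41, -17, -4] 0.0
[-41, -17, -4] 0.0
```

Request:
step_arm --moves '[{"dp":[-25,-10,-6],"dr":[0,0,0],"fingers":0.7},{"dp":[-40,-16,-6],"dr":[0,0,0],"fingers":0.7},{"dp":[-40,-16,0],"dr":[0,0,0],"fingers":0.7},{"dp":[-40,-16,0],"dr":[0,0,0],"fingers":0.7},{"dp":[-40,-16,0],"dr":[0,0,0],"fingers":0.7}]'

```text
time_s: 11.65
tool_pos: [0.5467, -0.245, 0.1284]
tool_rot: [-179.9, -0.0, 79.6]
force: [0.9, -1.1, -2.5]
grip_width: 0.0382
grasp_force: 20.0
```

Request:
step_arm --moves '[{"dp":[-40,-16,0],"dr":[0,0,0],"fingers":0.7},{"dp":[-40,-16,0],"dr":[0,0,0],"fingers":0.7},{"dp":[-24,-7,0],"dr":[0,0,0],"fingers":0.7},{"dp":[0,0,0],"dr":[0,0,0],"fingers":0.7},{"dp":[0,0,0],"dr":[0,0,0],"fingers":0.7}]'

```text
time_s: 12.28
tool_pos: [0.4914, -0.3377, 0.1289]
tool_rot: [-180.0, -0.1, 79.6]
force: [-0.0, 0.8, -3.0]
grip_width: 0.0376
grasp_force: 20.0
```

```bash
python3 - <<'E'
from h import *
o=env.get_obs();print(o["tool_pos"],o["tool_rot"],o["grip_width"],o["grasp_force"])
plan([.4905,-.3394,.043],79.5,1)
E
```

```text
[ 0.49142052 -0.33766938  0.12889864] [-1.79970090e+02 -8.62333797e-02  7.96398874e+01] 0.037569948004771245 19.983563612768194
[-2, -1, 86] 0.002
```

Request:
step_arm --moves '[{"dp":[-1,-1,30],"dr":[0,0,0],"fingers":0.7},{"dp":[-1,0,28],"dr":[0,0,0],"fingers":0.7},{"dp":[0,0,16],"dr":[0,0,0],"fingers":0.7},{"dp":[0,0,8],"dr":[0,0,0],"fingers":0.7},{"dp":[0,0,4],"dr":[0,0,0],"fingers":0.7}]'

```text
time_s: 12.9
tool_pos: [0.4904, -0.3407, 0.0437]
tool_rot: [180.0, 0.0, 79.6]
force: [-0.3, 0.3, -2.8]
grip_width: 0.0375
grasp_force: 20.0
```

Request:
step_arm --moves '[{"dp":[0,0,0],"dr":[0,0,0],"fingers":0.7},{"dp":[0,0,0],"dr":[0,0,0],"fingers":0.7},{"dp":[0,0,0],"dr":[0,0,0],"fingers":0.5},{"dp":[0,0,0],"dr":[0,0,0],"fingers":0.4},{"dp":[0,0,0],"dr":[0,0,0],"fingers":0.35}]'

```text
time_s: 13.52
tool_pos: [0.4899, -0.3412, 0.0439]
tool_rot: [180.0, 0.0, 79.6]
force: [-0.4, -0.7, -0.3]
grip_width: 0.0534
grasp_force: 0.0
```

Request:
step_arm --moves '[{"dp":[0,0,0],"dr":[0,0,0],"fingers":0.3},{"dp":[0,0,-15],"dr":[0,0,0],"fingers":0.3},{"dp":[0,0,-30],"dr":[0,0,0],"fingers":0.3},{"dp":[0,0,-35],"dr":[0,0,0],"fingers":0.3},{"dp":[0,0,0],"dr":[0,0,0],"fingers":0.3}]'

```text
time_s: 14.15
tool_pos: [0.4921, -0.3422, 0.1279]
tool_rot: [179.6, 0.2, 79.6]
force: [0.6, -0.4, -0.5]
grip_width: 0.0607
grasp_force: 0.0
```

```bash
python3 - <<'E'
from h import *
im=env.read_camera("wrist");m=env.camera_model("wrist")
o=env.get_obs();print(o["tool_pos"],o["tool_rot"],o["grip_width"],o["force"],o["qpos"].round())
print("jar",proj(m,(.4905,-.3394,.076)))
cv2.imwrite("pics/w5.png",np.clip(im[:,:,::-1]*1.7,0,255).astype(np.uint8))
# to tap head, yaw 77.5
plan([.5722,.0056,.12],77.5,8)
E
```

```text
[ 0.4908454  -0.34163814  0.12584726] [1.79811925e+02 1.23302319e-01 7.95708197e+01] 0.06061125582554067 [-0.4836943  -0.31950237 -0.47089091] [ 63.  20. -37.  97.  13.  68.  12.]
jar [275.42114359 223.99546715]
[45, 2, 1] 0.005
[45, 2, 1] 0.005
[45, 2, 1] 0.005
[45, 2, 1] 0.005
[45, 1, 1] 0.005
[45, 1, 1] 0.005
[45, 1, 1] 0.005
[45, 1, 1] 0.005
```

View pics/w5.png

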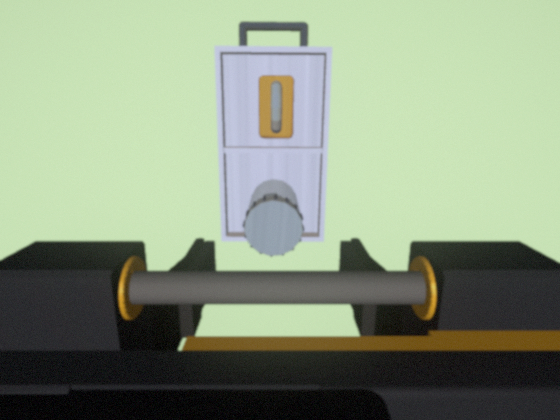

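Both door-kit parts stand in their compartments: padlock at (276,106), jar base about (273,190), cap (274,224). Now the tap head.

Request:
step_arm --moves '[{"dp":[30,1,0],"dr":[0,0,0.005],"fingers":0.4},{"dp":[46,2,0],"dr":[0,0,0.005],"fingers":0.4},{"dp":[46,2,0],"dr":[0,0,0.005],"fingers":0.4},{"dp":[46,2,0],"dr":[0,0,0.005],"fingers":0.4},{"dp":[46,1,0],"dr":[0,0,0.005],"fingers":0.4}]'

```text
time_s: 14.82
tool_pos: [0.538, -0.131, 0.1228]
tool_rot: [-179.9, 0.0, 78.1]
force: [0.9, -0.3, -0.4]
grip_width: 0.052
grasp_force: 0.0
```

Request:
step_arm --moves '[{"dp":[46,1,0],"dr":[0,0,0.005],"fingers":0.4},{"dp":[46,1,0],"dr":[0,0,0.005],"fingers":0.4},{"dp":[46,1,0],"dr":[0,0,0.005],"fingers":0.4},{"dp":[8,0,0],"dr":[0,0,0],"fingers":0.4},{"dp":[0,0,0],"dr":[0,0,0],"fingers":0.4}]'

```text
time_s: 15.45
tool_pos: [0.5717, 0.0097, 0.1228]
tool_rot: [-179.9, 0.0, 77.4]
force: [-1.0, -0.1, 0.8]
grip_width: 0.0522
grasp_force: 0.0
```

```bash
python3 - <<'E'
from h import *
im=env.read_camera("wrist");m=env.camera_model("wrist")
o=env.get_obs();print(o["tool_pos"],o["tool_rot"],o["grip_width"])
s=im.astype(int);sat=s.max(2)-s.min(2)
lab=cv2.cvtColor(im,cv2.COLOR_RGB2LAB).astype(int);bg=np.median(lab[:100].reshape(-1,3),0)
pu=proj(m,(.5722,.0056,.048));print("pred",pu)
k=((np.abs(lab-bg)[...,1:].sum(2)>10)&(sat<16)).astype(np.uint8);k[240:]=0
n,l,st,c=cv2.connectedComponentsWithStats(k)
for i in range(1,n):
    if st[i,4]>150: 
        r=cv2.minAreaRect(cv2.findContours((l==i).astype(np.uint8),0,2)[0][0]);b=[ray(m,*q,.048)[:2] for q in cv2.boxPoints(r)]
        e=max(b[1]-b[0],b[2]-b[1],key=np.linalg.norm);print(c[i].round(),st[i],ray(m,*c[i],.048).round(4),np.degrees(np.arctan2(e[1],e[0]))%180,np.linalg.norm(e))
plan([.5722,.0056,.034],77.5,1)
cv2.imwrite("pics/w6.png",np.clip(im[:,:,::-1]*1.7,0,255).astype(np.uint8))
E
```

```text
[0.5717829  0.00829434 0.12285257] [-1.79931906e+02  6.99455180e-02  7.72339399e+01] 0.052156776252500404
pred [278.47342852 219.40793497]
[524.  79.] [ 493    0   67  111 2868] [0.7436 0.0618 0.048 ] 88.81607328111903 0.06495678331545983
[360. 105.] [ 321   66   79   78 4630] [0.6404 0.0694 0.048 ] 31.759775052999878 0.0481149833799083
[542. 192.] [ 522  147   38   93 3162] [ 0.7526 -0.0152  0.048 ] 88.81607328111917 0.06606340792535959
[278. 214.] [271 187  16  53 824] [0.5731 0.0096 0.048 ] 76.98217576185104 0.037693681068325616
[-3, 1, 89] -0.005
```

View pics/w6.png

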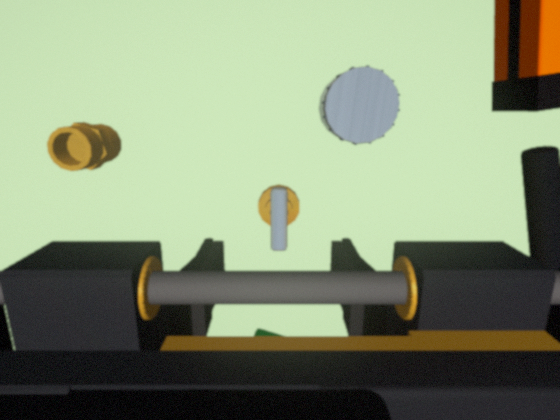

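The tap bar spans (279,187)–(279,250), centred on the prediction. The squat jar is at (361,105) and the coupling top at (76,148).

Request:
step_arm --moves '[{"dp":[-3,1,30],"dr":[0,0,0],"fingers":0.4},{"dp":[0,0,30],"dr":[0,0,0],"fingers":0.4},{"dp":[0,0,22],"dr":[0,0,0],"fingers":0.4},{"dp":[0,0,6],"dr":[0,0,0],"fingers":0.4},{"dp":[0,0,0],"dr":[0,0,0],"fingers":1}]'

```text
time_s: 16.12
tool_pos: [0.5728, 0.0061, 0.0357]
tool_rot: [-180.0, 0.0, 77.3]
force: [-0.6, -0.2, 0.4]
grip_width: 0.0476
grasp_force: 0.0
```

Request:
step_arm --moves '[{"dp":[0,0,0],"dr":[0,0,0],"fingers":1},{"dp":[0,0,0],"dr":[0,0,0],"fingers":1},{"dp":[0,0,0],"dr":[0,0,0],"fingers":1},{"dp":[0,0,0],"dr":[0,0,0],"fingers":1},{"dp":[0,0,0],"dr":[0,0,0],"fingers":1}]'

```text
time_s: 16.75
tool_pos: [0.5726, 0.0065, 0.0357]
tool_rot: [-180.0, 0.0, 77.3]
force: [-0.9, 0.2, 1.5]
grip_width: 0.0117
grasp_force: 20.0
```

Request:
step_arm --moves '[{"dp":[0,0,0],"dr":[0,0,0],"fingers":1},{"dp":[0,0,0],"dr":[0,0,0],"fingers":1},{"dp":[0,0,-10],"dr":[0,0,0],"fingers":1},{"dp":[0,0,-30],"dr":[0,0,0],"fingers":1},{"dp":[0,0,-35],"dr":[0,0,0],"fingers":1}]'

```text
time_s: 17.38
tool_pos: [0.572, 0.0064, 0.111]
tool_rot: [-179.9, 0.0, 77.3]
force: [0.2, -0.2, -0.6]
grip_width: 0.0121
grasp_force: 20.0
```

```bash
python3 - <<'E'
from h import *
o=env.get_obs();print(o["tool_pos"],o["tool_rot"],o["grip_width"],o["grasp_force"],o["qpos"].round())
plan([.4577,.2497,.12],67.5,6)
E
```

```text
[0.57203053 0.0064044  0.11100797] [-1.79920717e+02  3.24086122e-03  7.72890789e+01] 0.012066425771000255 19.99766170978546 [ 36.  20. -46. 101.  15.  66. -28.]
[35, -28, -1] 0.028
[35, -29, -1] 0.028
[34, -29, -1] 0.028
[33, -30, -1] 0.028
[32, -31, -1] 0.028
[31, -32, -1] 0.028
```

Request:
step_arm --moves '[{"dp":[24,-19,-1],"dr":[0,0,0.028],"fingers":1},{"dp":[35,-29,-1],"dr":[0,0,0.028],"fingers":1},{"dp":[34,-29,-1],"dr":[0,0,0.028],"fingers":1},{"dp":[33,-30,-1],"dr":[0,0,0.028],"fingers":1},{"dp":[32,-31,-1],"dr":[0,0,0.028],"fingers":1}]'

```text
time_s: 18.0
tool_pos: [0.4833, 0.1979, 0.1159]
tool_rot: [180.0, -0.0, 69.2]
force: [-0.2, 0.9, -1.8]
grip_width: 0.0118
grasp_force: 20.0
```

Request:
step_arm --moves '[{"dp":[31,-32,-1],"dr":[0,0,0.028],"fingers":1},{"dp":[11,-9,-2],"dr":[0,0,0],"fingers":1},{"dp":[0,0,0],"dr":[0,0,0],"fingers":1},{"dp":[0,0,0],"dr":[0,0,0],"fingers":1},{"dp":[0,0,0],"dr":[0,0,0],"fingers":1}]'

```text
time_s: 18.62
tool_pos: [0.4616, 0.2489, 0.1183]
tool_rot: [180.0, 0.0, 67.5]
force: [-0.6, -0.6, -1.8]
grip_width: 0.0117
grasp_force: 20.0
```

```bash
python3 - <<'E'
from h import *
im=env.read_camera("wrist");m=env.camera_model("wrist")
o=env.get_obs();print(o["tool_pos"],o["tool_rot"],o["grip_width"],o["qpos"].round())
c=np.array([.4855,.316]);a=np.radians(67.5);ux=-np.array([np.cos(a),np.sin(a)]);uy=np.array([-ux[1],ux[0]])
for x,y in((.11,.042),(.11,-.042),(-.11,.042),(-.11,-.042),(.036,0),(-.036,0)): print((x,y),proj(m,[*(c+x*ux+y*uy),.016]).round())
cv2.imwrite("pics/w7.png",np.clip(im[:,:,::-1]*1.7,0,255).astype(np.uint8))
plan([.4577,.2497,.04],67.5,1)
E
```

```text
[0.46145699 0.24916505 0.11828646] [-1.79995736e+02  3.78712949e-02  6.75201507e+01] 0.01195581230607159 [ 17.  14. -54. 107.  12.  65. -64.]
(0.11, 0.042) [325. 253.]
(0.11, -0.042) [220. 253.]
(-0.11, 0.042) [337. -67.]
(-0.11, -0.042) [206. -67.]
(0.036, 0) [272. 161.]
(-0.036, 0) [272.  57.]
[-1, -4, 78] 0.0
```

View pics/w7.png

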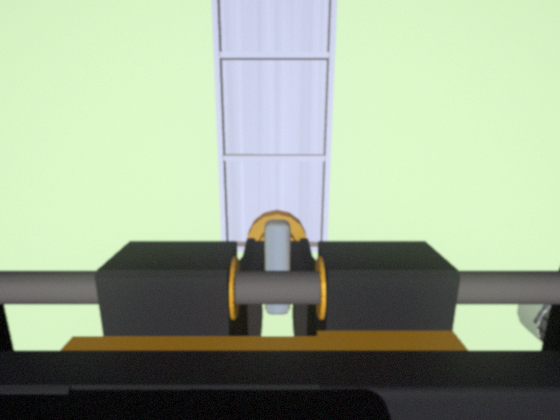

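The tray dividers are at rows 156 and 56 and the near wall at about 244. This puts the tray 3 mm further along and 2.5 mm to the right of my first estimate. I'm placing the tap head with that correction.

Request:
step_arm --moves '[{"dp":[2,0,30],"dr":[0,0,0],"fingers":1},{"dp":[0,0,28],"dr":[0,0,0],"fingers":1},{"dp":[0,0,12],"dr":[0,0,0],"fingers":1},{"dp":[0,0,6],"dr":[0,0,0],"fingers":1},{"dp":[0,0,2],"dr":[0,0,0],"fingers":1}]'

```text
time_s: 19.3
tool_pos: [0.462, 0.2526, 0.0409]
tool_rot: [180.0, -0.0, 67.6]
force: [-0.1, -0.2, -0.5]
grip_width: 0.0118
grasp_force: 20.0
```

Request:
step_arm --moves '[{"dp":[0,0,0],"dr":[0,0,0],"fingers":1},{"dp":[0,0,0],"dr":[0,0,0],"fingers":1},{"dp":[0,0,0],"dr":[0,0,0],"fingers":0.6},{"dp":[0,0,0],"dr":[0,0,0],"fingers":0.6},{"dp":[0,0,0],"dr":[0,0,0],"fingers":0.6}]'

```text
time_s: 19.92
tool_pos: [0.4618, 0.2526, 0.0408]
tool_rot: [180.0, -0.0, 67.7]
force: [0.6, -0.3, 0.7]
grip_width: 0.0318
grasp_force: 0.0
```

Request:
step_arm --moves '[{"dp":[0,0,0],"dr":[0,0,0],"fingers":0.5},{"dp":[0,0,-15],"dr":[0,0,0],"fingers":0.5},{"dp":[0,0,-30],"dr":[0,0,0],"fingers":0.5},{"dp":[0,0,-35],"dr":[0,0,0],"fingers":0.5},{"dp":[0,0,0],"dr":[0,0,0],"fingers":0.5}]'

```text
time_s: 20.55
tool_pos: [0.4636, 0.2539, 0.1241]
tool_rot: [179.7, -0.2, 67.7]
force: [0.5, 0.9, -0.2]
grip_width: 0.0435
grasp_force: 0.0
```

```bash
python3 - <<'E'
from h import *
im=env.read_camera("wrist");m=env.camera_model("wrist")
o=env.get_obs();print(o["tool_pos"],o["tool_rot"],o["grip_width"],o["force"])
np.save("w8.npy",im)
print("bar expected",proj(m,(.4615,.2515,.052)), "foot",proj(m,(.4615,.2515,.004)))
k=(im[...,0].astype(int)-im[...,2]>18)&(np.arange(420)[:,None]<240);ys,xs=np.nonzero(k[:, 180:380]);print("brass",xs.min()+180,xs.max()+180,ys.min(),ys.max())
plan([.642,.0687,.12],67.5,7)
E
```

```text
[0.46265996 0.25300493 0.12241562] [ 1.79824116e+02 -1.06683976e-01  6.76480641e+01] 0.043174929360236945 [-0.38022912  0.76231445 -0.31153821]
bar expected [276.03156262 220.61275896] foot [276.00484633 203.23272942]
brass 254 295 186 225
[-15, 34, 0] 0.0
[-15, 34, 0] 0.0
[-15, 34, 0] 0.0
[-15, 34, 0] 0.0
[-15, 34, 0] 0.0
[-15, 34, 0] 0.0
[-15, 34, 0] 0.0
```

The tap head stands: brass foot at columns 254–295, rows 186–225. Squat jar next.

Request:
step_arm --moves '[{"dp":[-10,22,0],"dr":[0,0,0],"fingers":0},{"dp":[-16,37,0],"dr":[0,0,0],"fingers":0},{"dp":[-16,37,0],"dr":[0,0,0],"fingers":0},{"dp":[-16,37,0],"dr":[0,0,0],"fingers":0},{"dp":[-16,37,0],"dr":[0,0,0],"fingers":0}]'

```text
time_s: 21.22
tool_pos: [0.5908, 0.1182, 0.1196]
tool_rot: [-179.9, 0.1, 67.7]
force: [0.7, 1.4, -0.2]
grip_width: 0.0836
grasp_force: 0.0
```

Request:
step_arm --moves '[{"dp":[-16,37,0],"dr":[0,0,0],"fingers":0},{"dp":[-12,29,0],"dr":[0,0,0],"fingers":0},{"dp":[0,0,0],"dr":[0,0,0],"fingers":0},{"dp":[0,0,0],"dr":[0,0,0],"fingers":0},{"dp":[0,0,0],"dr":[0,0,0],"fingers":0}]'

```text
time_s: 21.85
tool_pos: [0.6401, 0.07, 0.1204]
tool_rot: [-180.0, 0.0, 67.8]
force: [-0.3, 0.4, 0.4]
grip_width: 0.0869
grasp_force: 0.0
```

```bash
python3 - <<'E'
from h import *
im=env.read_camera("wrist");m=env.camera_model("wrist")
o=env.get_obs();print(o["tool_pos"],o["tool_rot"],o["grip_width"])
print("pred",proj(m,(.6415,.069,.04)))
cv2.imwrite("pics/w9.png",np.clip(im[:,:,::-1]*1.7,0,255).astype(np.uint8))
plan([.6415,.069,.02],67.5,1)
E
```

```text
[0.64026397 0.06982879 0.12059815] [-1.79980653e+02  4.87890587e-03  6.77803286e+01] 0.08708212390685932
pred [279.11398807 214.13687809]
[0, 1, 101] 0.005
```

View pics/w9.png

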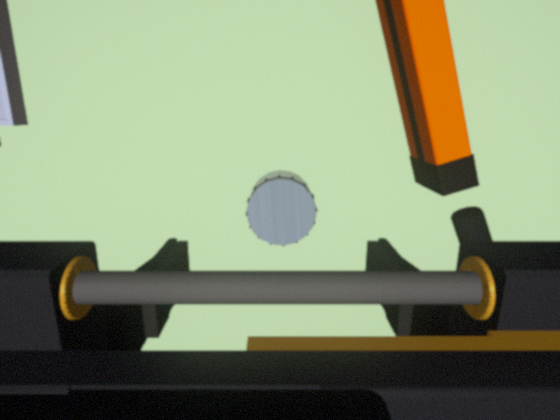

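The cap is at (281,211), predicted (279,214). The level and hammer at the right are clear.

Request:
step_arm --moves '[{"dp":[2,2,30],"dr":[0,0,0],"fingers":0},{"dp":[0,0,34],"dr":[0,0,0],"fingers":0},{"dp":[0,0,28],"dr":[0,0,0],"fingers":0},{"dp":[0,0,8],"dr":[0,0,0],"fingers":0},{"dp":[0,0,0],"dr":[0,0,0],"fingers":0.6}]'

```text
time_s: 22.52
tool_pos: [0.6436, 0.07, 0.0208]
tool_rot: [-180.0, -0.0, 67.7]
force: [-0.0, 0.4, 1.0]
grip_width: 0.0829
grasp_force: 0.0
```

Request:
step_arm --moves '[{"dp":[0,0,0],"dr":[0,0,0],"fingers":0.6},{"dp":[0,0,0],"dr":[0,0,0],"fingers":0.6},{"dp":[0,0,0],"dr":[0,0,0],"fingers":0.6},{"dp":[0,0,0],"dr":[0,0,0],"fingers":0.6},{"dp":[0,0,0],"dr":[0,0,0],"fingers":0.6}]'

```text
time_s: 23.15
tool_pos: [0.6439, 0.0695, 0.021]
tool_rot: [180.0, 0.0, 67.6]
force: [-1.6, -0.3, 3.3]
grip_width: 0.0492
grasp_force: 20.0
```

Request:
step_arm --moves '[{"dp":[0,0,0],"dr":[0,0,0],"fingers":0.6},{"dp":[0,0,-10],"dr":[0,0,0],"fingers":0.6},{"dp":[0,0,-30],"dr":[0,0,0],"fingers":0.6},{"dp":[0,0,-50],"dr":[0,0,0],"fingers":0.6},{"dp":[0,0,0],"dr":[0,0,0],"fingers":0.6}]'

```text
time_s: 23.78
tool_pos: [0.6466, 0.0706, 0.1154]
tool_rot: [179.6, -0.2, 67.7]
force: [0.2, -0.9, -1.9]
grip_width: 0.0495
grasp_force: 20.0
```

```bash
python3 - <<'E'
from h import *
o=env.get_obs();print(o["tool_pos"],o["tool_rot"],o["grip_width"],o["grasp_force"],o["qpos"].round())
plan([.489,.318,.12],67.5,8)
E
```

```text
[0.64662249 0.07062661 0.11537479] [179.586428    -0.2269525   67.66764704] 0.04946907822470592 19.999885484576225 [ 25.  29. -45.  90.  21.  70. -45.]
[21, -30, -1] 0.0
[21, -30, -1] 0.0
[21, -30, -1] 0.0
[21, -30, -1] 0.0
[21, -30, -1] 0.0
[21, -30, -1] 0.0
[21, -30, -1] 0.0
[21, -30, -1] 0.0
```

Request:
step_arm --moves '[{"dp":[14,-20,-2],"dr":[0,0,0],"fingers":0.6},{"dp":[22,-30,-2],"dr":[0,0,0],"fingers":0.6},{"dp":[22,-30,-2],"dr":[0,0,0],"fingers":0.6},{"dp":[22,-30,0],"dr":[0,0,0],"fingers":0.6},{"dp":[22,-30,0],"dr":[0,0,0],"fingers":0.6}]'

```text
time_s: 24.4
tool_pos: [0.5495, 0.2192, 0.1149]
tool_rot: [-179.8, 0.1, 67.8]
force: [-0.7, 0.2, -0.8]
grip_width: 0.0493
grasp_force: 20.0
```

Request:
step_arm --moves '[{"dp":[22,-30,0],"dr":[0,0,0],"fingers":0.6},{"dp":[22,-30,0],"dr":[0,0,0],"fingers":0.6},{"dp":[16,-24,0],"dr":[0,0,0],"fingers":0.6},{"dp":[9,-14,0],"dr":[0,0,0],"fingers":0.6},{"dp":[0,0,0],"dr":[0,0,0],"fingers":0.6}]'

```text
time_s: 25.02
tool_pos: [0.4866, 0.3192, 0.1158]
tool_rot: [-179.9, 0.1, 67.8]
force: [1.4, -1.1, -0.2]
grip_width: 0.0493
grasp_force: 20.0
```

Request:
step_arm --moves '[{"dp":[0,0,0],"dr":[0,0,0],"fingers":0.6},{"dp":[0,0,0],"dr":[0,0,0],"fingers":0.6},{"dp":[0,0,0],"dr":[0,0,0],"fingers":0.6},{"dp":[0,0,0],"dr":[0,0,0],"fingers":0.6},{"dp":[0,0,0],"dr":[0,0,0],"fingers":0.6}]'

```text
time_s: 25.65
tool_pos: [0.4887, 0.318, 0.1165]
tool_rot: [180.0, 0.0, 67.6]
force: [-0.6, 1.0, 0.2]
grip_width: 0.0493
grasp_force: 20.0
```

```bash
python3 - <<'E'
from h import *
im=env.read_camera("wrist");m=env.camera_model("wrist")
o=env.get_obs();print(o["tool_pos"],o["tool_rot"],o["grip_width"],o["qpos"].round())
c=np.array([.489,.318]);a=np.radians(67.5);ux=-np.array([np.cos(a),np.sin(a)]);uy=np.array([-ux[1],ux[0]])
for x,y in((-.036,.0),(-.11,.0),(-.07,.042),(-.07,-.042)): print((x,y),proj(m,[*(c+x*ux+y*uy),.016]).round())
cv2.imwrite("pics/w10.png",np.clip(im[:,:,::-1]*1.7,0,255).astype(np.uint8))
plan([.489,.318,.0255],67.5,1)
E
```

```text
[0.48862745 0.31805654 0.11651119] [1.79998575e+02 2.77552329e-03 6.76459300e+01] 0.049152926007260775 [  7.  22. -51.  99.  19.  68. -72.]
(-0.036, 0.0) [278. 159.]
(-0.11, 0.0) [278.  52.]
(-0.07, 0.042) [336. 112.]
(-0.07, -0.042) [219. 112.]
[0, 0, 91] 0.003
```

View pics/w10.png

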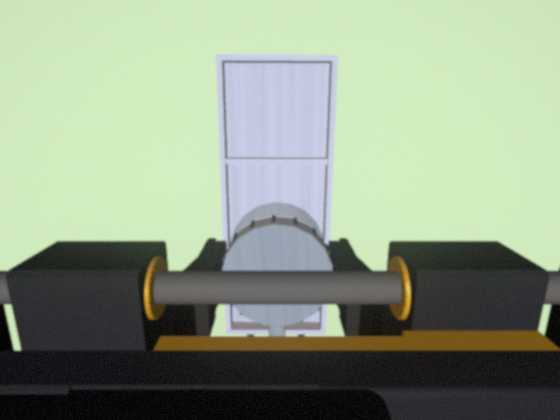

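Divider at row 159 and walls at columns 220 and 335 match the prediction. Lowering gently.

Request:
step_arm --moves '[{"dp":[0,0,32],"dr":[0,0,0],"fingers":0.6},{"dp":[0,0,30],"dr":[0,0,0],"fingers":0.6},{"dp":[0,0,18],"dr":[0,0,0],"fingers":0.6},{"dp":[0,0,7],"dr":[0,0,0],"fingers":0.6},{"dp":[0,0,3],"dr":[0,0,0],"fingers":0.6}]'

```text
time_s: 26.32
tool_pos: [0.4889, 0.3185, 0.0268]
tool_rot: [180.0, -0.0, 67.7]
force: [-0.7, 0.4, -0.9]
grip_width: 0.0497
grasp_force: 20.0
```

Request:
step_arm --moves '[{"dp":[0,0,0],"dr":[0,0,0],"fingers":0.6},{"dp":[0,0,0],"dr":[0,0,0],"fingers":0.6},{"dp":[0,0,0],"dr":[0,0,0],"fingers":0.35},{"dp":[0,0,0],"dr":[0,0,0],"fingers":0.3},{"dp":[0,0,0],"dr":[0,0,0],"fingers":0.2}]'

```text
time_s: 26.95
tool_pos: [0.4887, 0.3182, 0.0267]
tool_rot: [180.0, -0.0, 67.7]
force: [0.5, 0.2, -1.1]
grip_width: 0.0645
grasp_force: 0.0
```

Request:
step_arm --moves '[{"dp":[0,0,0],"dr":[0,0,0],"fingers":0.2},{"dp":[0,0,-15],"dr":[0,0,0],"fingers":0.2},{"dp":[0,0,-40],"dr":[0,0,0],"fingers":0.2},{"dp":[0,0,-40],"dr":[0,0,0],"fingers":0.2},{"dp":[0,0,0],"dr":[0,0,0],"fingers":0.2}]'

```text
time_s: 27.58
tool_pos: [0.4906, 0.3202, 0.1261]
tool_rot: [179.7, -0.3, 67.7]
force: [-0.2, 0.7, -0.7]
grip_width: 0.0696
grasp_force: 0.0
```

```bash
python3 - <<'E'
from h import *
o=env.get_obs();print(o["tool_pos"],o["tool_rot"],o["grip_width"],o["force"],o["qpos"].round())
import pickle
m=pickle.load(open("w1.pkl","rb"));print(ray(m,162.8,169.2,.048))
plan([.4505,.0825,.12],67.5,7)
E
```

```text
[0.49056592 0.32015549 0.12605273] [179.72022287  -0.32446981  67.66663813] 0.06957372844045544 [-0.24795372  0.67204325 -0.67714106] [  7.  22. -52.  98.  18.  68. -72.]
[0.45002309 0.08251812 0.048     ]
[-34, 8, 1] 0.0
[-34, 8, 1] 0.0
[-34, 8, 1] 0.0
[-34, 8, 1] 0.0
[-34, 8, 1] 0.0
[-34, 8, 1] 0.0
[-34, 8, 1] 0.0
```

Request:
step_arm --moves '[{"dp":[-23,5,0],"dr":[0,0,0],"fingers":0.2},{"dp":[-40,9,0],"dr":[0,0,0],"fingers":0.2},{"dp":[-40,9,0],"dr":[0,0,0],"fingers":0.2},{"dp":[-40,9,0],"dr":[0,0,0],"fingers":0.2},{"dp":[-40,9,0],"dr":[0,0,0],"fingers":0.2}]'

```text
time_s: 28.2
tool_pos: [0.4563, 0.1319, 0.1213]
tool_rot: [-180.0, 0.0, 67.7]
force: [0.4, -0.5, 0.0]
grip_width: 0.0696
grasp_force: 0.0
```

Request:
step_arm --moves '[{"dp":[-36,9,0],"dr":[0,0,0],"fingers":0.2},{"dp":[-14,4,0],"dr":[0,0,0],"fingers":0.2},{"dp":[0,0,0],"dr":[0,0,0],"fingers":0.2},{"dp":[0,0,0],"dr":[0,0,0],"fingers":0.2},{"dp":[0,0,0],"dr":[0,0,0],"fingers":0.2}]'

```text
time_s: 28.82
tool_pos: [0.4499, 0.0833, 0.1215]
tool_rot: [-180.0, -0.0, 67.8]
force: [0.3, 0.2, -0.2]
grip_width: 0.0696
grasp_force: 0.0
```

```bash
python3 - <<'E'
from h import *
im=env.read_camera("wrist");m=env.camera_model("wrist")
o=env.get_obs();print(o["tool_pos"],o["tool_rot"],o["grip_width"],o["qpos"].round())
print("pred",proj(m,(.4502,.0825,.048)))
cv2.imwrite("pics/w11.png",np.clip(im[:,:,::-1]*1.7,0,255).astype(np.uint8))
plan([.4502,.0825,.0325],67.5,1)
E
```

```text
[0.44989771 0.08318842 0.12150132] [-1.79982679e+02 -1.99404086e-02  6.77624193e+01] 0.06974366517598851 [ 36.   2. -49. 115.   1.  64. -37.]
pred [277.85142791 217.34508256]
[-1, 1, 89] 0.005
```

View pics/w11.png

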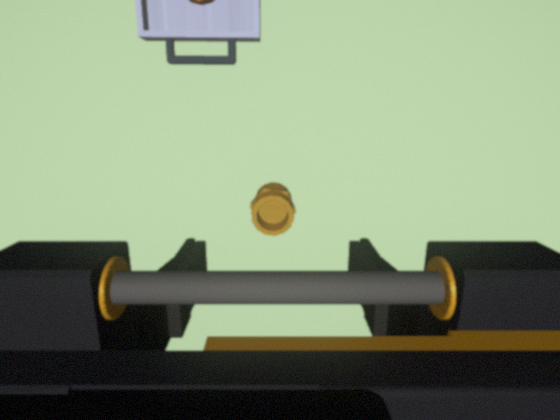

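The coupling's top ring is at (273,213), about 3 mm from the prediction. Correcting and descending.

Request:
step_arm --moves '[{"dp":[2,-2,28],"dr":[0,0,0],"fingers":0.2},{"dp":[0,0,30],"dr":[0,0,0],"fingers":0.2},{"dp":[0,0,23],"dr":[0,0,0],"fingers":0.2},{"dp":[0,0,7],"dr":[0,0,0],"fingers":0.2},{"dp":[0,0,0],"dr":[0,0,0],"fingers":0.8}]'

```text
time_s: 29.5
tool_pos: [0.4488, 0.0852, 0.0336]
tool_rot: [-180.0, -0.0, 67.7]
force: [-0.3, -0.6, 0.7]
grip_width: 0.0655
grasp_force: 0.0
```

Request:
step_arm --moves '[{"dp":[0,0,0],"dr":[0,0,0],"fingers":0.8},{"dp":[0,0,0],"dr":[0,0,0],"fingers":0.8},{"dp":[0,0,0],"dr":[0,0,0],"fingers":0.8},{"dp":[0,0,0],"dr":[0,0,0],"fingers":0.8},{"dp":[0,0,0],"dr":[0,0,0],"fingers":0.8}]'

```text
time_s: 30.12
tool_pos: [0.449, 0.0847, 0.0337]
tool_rot: [180.0, 0.0, 67.7]
force: [-1.2, -0.4, 1.5]
grip_width: 0.0291
grasp_force: 20.0
```

Request:
step_arm --moves '[{"dp":[0,0,0],"dr":[0,0,0],"fingers":0.8},{"dp":[0,0,-10],"dr":[0,0,0],"fingers":0.8},{"dp":[0,0,-30],"dr":[0,0,0],"fingers":0.8},{"dp":[0,0,-50],"dr":[0,0,0],"fingers":0.8},{"dp":[0,0,0],"dr":[0,0,0],"fingers":0.8}]'

```text
time_s: 30.75
tool_pos: [0.4519, 0.0852, 0.1273]
tool_rot: [179.6, -0.1, 67.6]
force: [0.4, 0.1, -1.1]
grip_width: 0.0293
grasp_force: 19.9
```

```bash
python3 - <<'E'
from h import *
o=env.get_obs();print(o["tool_pos"],o["tool_rot"],o["grip_width"],o["grasp_force"],o["qpos"].round())
plan([.5166,.3845,.125],67.5,8)
E
```

```text
[0.45186597 0.08520659 0.1273415 ] [ 1.79559394e+02 -1.23001741e-01  6.76445763e+01] 0.029339514030737056 19.93529942817986 [ 37.   1. -50. 115.   1.  64. -37.]
[38, -7, 0] 0.0
[38, -7, 0] 0.0
[38, -7, 0] 0.0
[38, -7, 0] 0.0
[38, -7, 0] 0.0
[38, -7, 0] 0.0
[38, -7, 0] 0.0
[38, -7, 0] 0.0
```

Request:
step_arm --moves '[{"dp":[20,-4,0],"dr":[0,0,0],"fingers":0.8},{"dp":[42,-7,0],"dr":[0,0,0],"fingers":0.8},{"dp":[42,-7,0],"dr":[0,0,0],"fingers":0.8},{"dp":[42,-7,0],"dr":[0,0,0],"fingers":0.8},{"dp":[42,-7,0],"dr":[0,0,0],"fingers":0.8}]'

```text
time_s: 31.38
tool_pos: [0.4905, 0.2715, 0.1224]
tool_rot: [-179.9, 0.1, 67.6]
force: [-0.4, -0.3, -0.8]
grip_width: 0.0294
grasp_force: 19.9
```

Request:
step_arm --moves '[{"dp":[42,-7,0],"dr":[0,0,0],"fingers":0.8},{"dp":[42,-7,0],"dr":[0,0,0],"fingers":0.8},{"dp":[31,-5,0],"dr":[0,0,0],"fingers":0.8},{"dp":[0,0,0],"dr":[0,0,0],"fingers":0.8},{"dp":[0,0,0],"dr":[0,0,0],"fingers":0.8}]'

```text
time_s: 32.0
tool_pos: [0.5165, 0.3833, 0.1224]
tool_rot: [-180.0, 0.1, 67.7]
force: [-0.4, -0.9, -1.3]
grip_width: 0.0287
grasp_force: 19.9
```

Request:
step_arm --moves '[{"dp":[0,0,0],"dr":[0,0,0],"fingers":0.8},{"dp":[0,0,0],"dr":[0,0,0],"fingers":0.8},{"dp":[0,0,0],"dr":[0,0,0],"fingers":0.8},{"dp":[0,0,0],"dr":[0,0,0],"fingers":0.8},{"dp":[0,0,0],"dr":[0,0,0],"fingers":0.8}]'

```text
time_s: 32.62
tool_pos: [0.5169, 0.3843, 0.1236]
tool_rot: [180.0, 0.0, 67.6]
force: [0.2, -1.0, -0.7]
grip_width: 0.0287
grasp_force: 19.9
```

```bash
python3 - <<'E'
from h import *
o=env.get_obs();print(o["tool_pos"],o["tool_rot"],o["grip_width"],o["grasp_force"],o["qpos"].round())
plan([.5162,.3837,.0388],67.5,1)
E
```

```text
[0.51689518 0.38426515 0.1235501 ] [1.79995140e+02 3.24099388e-03 6.76485614e+01] 0.02874841127520449 19.935643477365375 [ -0.  30. -52.  90.  25.  72. -78.]
[-1, 0, 85] 0.003
```

Request:
step_arm --moves '[{"dp":[-1,0,30],"dr":[0,0,0],"fingers":0.8},{"dp":[0,0,28],"dr":[0,0,0],"fingers":0.8},{"dp":[0,0,17],"dr":[0,0,0],"fingers":0.8},{"dp":[0,0,7],"dr":[0,0,0],"fingers":0.8},{"dp":[0,0,3],"dr":[0,0,0],"fingers":0.8}]'

```text
time_s: 33.25
tool_pos: [0.5167, 0.3838, 0.0388]
tool_rot: [180.0, -0.0, 67.7]
force: [0.7, 0.5, -1.0]
grip_width: 0.0289
grasp_force: 19.9
```

Request:
step_arm --moves '[{"dp":[0,0,0],"dr":[0,0,0],"fingers":0.8},{"dp":[0,0,0],"dr":[0,0,0],"fingers":0.8},{"dp":[0,0,0],"dr":[0,0,0],"fingers":0.55},{"dp":[0,0,0],"dr":[0,0,0],"fingers":0.4},{"dp":[0,0,0],"dr":[0,0,0],"fingers":0.4}]'

```text
time_s: 33.88
tool_pos: [0.5166, 0.3835, 0.0387]
tool_rot: [180.0, -0.0, 67.7]
force: [-0.1, 0.3, -0.1]
grip_width: 0.0487
grasp_force: 0.0
```

Request:
step_arm --moves '[{"dp":[0,0,0],"dr":[0,0,0],"fingers":0.4},{"dp":[0,0,-15],"dr":[0,0,0],"fingers":0.4},{"dp":[0,0,-40],"dr":[0,0,0],"fingers":0.4},{"dp":[-40,0,-40],"dr":[0,0,0],"fingers":0.4},{"dp":[-40,0,-40],"dr":[0,0,0],"fingers":0.4}]'

```text
time_s: 34.5
tool_pos: [0.4856, 0.3094, 0.1756]
tool_rot: [180.0, -0.0, 67.7]
force: [0.4, -1.1, 1.4]
grip_width: 0.0518
grasp_force: 0.0
```

Request:
step_arm --moves '[{"dp":[-40,0,-40],"dr":[0,0,0],"fingers":0.4},{"dp":[-40,0,-40],"dr":[0,0,0],"fingers":0.4},{"dp":[-20,0,0],"dr":[0,0,0],"fingers":0.4},{"dp":[0,0,0],"dr":[0,0,0],"fingers":0.4},{"dp":[0,0,0],"dr":[0,0,0],"fingers":0.4}]'

```text
time_s: 35.12
tool_pos: [0.4479, 0.2178, 0.2537]
tool_rot: [180.0, -0.0, 67.7]
force: [-0.9, 0.0, 0.8]
grip_width: 0.0521
grasp_force: 0.0
```

```bash
python3 - <<'E'
from h import *
im=env.read_camera("wrist");m=env.camera_model("wrist")
o=env.get_obs();print(o["tool_pos"],o["tool_rot"],o["grip_width"],o["force"])
cv2.imwrite("pics/w12.png",np.clip(im[:,:,::-1]*1.7,0,255).astype(np.uint8))
E
```

```text
[0.44783323 0.2180996  0.25345707] [-1.79964323e+02 -2.82528422e-02  6.77540497e+01] 0.05261971677649493 [ 0.78564768 -0.00107165 -0.80878113]
```

View pics/w12.png

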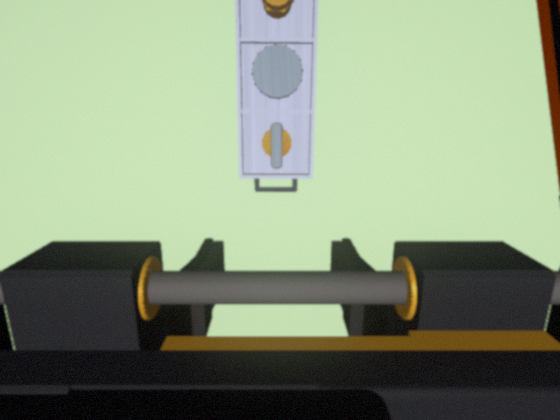

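The tap head (277,145) is by the handle, the squat jar (277,70) in the middle and the coupling (277,5) beyond, all upright. Handing in.

```bash
python3 -c "
from cell import env
print(env.sign_off())"
```

```text
the job is handed in; nothing more can be done
None
```

Both kits are made up and handed in at about 35 s. In the last pictures every part stood upright in its named compartment, and the arm stayed clear of the hammer, level and ladle. The sign-off returned no verdict.

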